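# Tin through the swing flap

## Task

Put the small empty tin lying on the oak shelf into the recycling bin behind the shelf without picking it up: with one fingertip push the self-closing flap inwards and keep it open, and with the other finger push the tin along the shelf and through the opening, so that it drops into the bin while the finger still holds the flap. Do not shove the flap open with the tin itself, do not lift the tin, and leave the cup, tumbler and canister where they stand. Finish with the tin inside the bin and the flap swung shut again.

Things in the scene. Friction and masses are not known exactly. Their poses are not given: they have to be found in the camera images.
- shelf_edge (a point): Middle of the oak shelf's rear top edge, where the bin's opening begins (fixed in a run; 120 mm above the counter). Axes: x level, from shelf into bin; y along the edge, left when facing the bin; z up. Flat shelf: x -120 to 0, y -270 to 270 mm, 18 mm thick.
- bin: White bin behind the shelf, fixed. Origin on the counter 120 mm below shelf_edge, same axes. Outside x 0 to 210, y -122 to 122 mm; inside y -114 to 114, floor 112 mm below shelf top, so the tin drops. Above shelf height: 8 mm side cheeks rising only as far as the shut flap's slope, and a clear roof (x 120 to 210) whose top is 69 mm above the shelf.
- hinge (a point): Middle of the steel rod (8 mm thick, along y) from which the flap hangs, at x 120, z 65 mm from shelf_edge. Fixed; axes as shelf_edge. An upright finger just above shelf height can push in as far as this rod.
- flap (a joint): Aluminium flap, 220 mm wide (y -110 to 110), 136 mm long, 4 mm thick. 0 = shut: slopes at 28 degrees from the hinge rod down to the shelf's rear edge. Grows (rad) as the lower edge swings in and down, stop 1.0. A level fingertip push in +x just above the shelf, anywhere across it, opens it. A spring shuts it when let go: about 1.5 N at the lower edge starts it, 2 N holds 0.6 rad.
- flap_low (a point): Middle of the flap's lower edge; lies at shelf_edge while the flap is shut and moves with the flap (axes as shelf_edge's while shut).
- tin_center (a point): Centre of the small closed empty steel tin, a flat rectangular box 30 mm (its x) by 60 mm (its y) by 22 mm high (z), about 40 g, lying flat on the shelf in front of the flap (its centre 11 mm above the shelf), its long side roughly along the shelf edge. It slides with friction.
- cup: Red ceramic cup, 72 mm across, 62 mm high, upright on one end of the shelf. Origin: centre of its underside. Leave alone.
- tumbler: Clear glass tumbler, 68 mm across, 85 mm high, upright on the other end of the shelf. Origin: centre of its underside. Leave alone.
- canister: Closed steel canister, 84 mm across, 120 mm high, on the counter beside the bin. Origin: centre of its underside. Leave alone.

How it is judged:
By the outcome, as a careful person would: the job done as asked, in the order asked, and still so for the second after the job is handed in, with the robot touching nothing.
It also fails if it takes over 42 s, if anything falls off the work surface, if the arm or the gripper's body presses on something with over 40 N, if the wrist force passes 120 N, or if a joint passes its speed limit or range.

## Robot

A 6-joint arm with a two-finger parallel gripper is mounted at the origin on the work surface. World frame = base frame: x ahead of the robot, y to its left, z up, the work surface at z = 0. Lengths are in m, angles in rad, forces in N, time in s.
With the tool pointing down it reaches from about 0.325 to 0.9 m from the base axis. Payload 6.1 kg.
Tool frame: the origin (TCP) lies midway between the tips of the shut fingers; the grasp point (between the pads) lies 19 mm behind it; x points along the fingers, y is the direction in which the jaws open and shut, and the axes are right-handed (so a half turn about x gives the same grasp; the last joint's range is limited). The gripper opens to 85 mm and grips with 20 to 120 N. Pads are 22 mm wide; open, the fingers measure 114 mm over their backs; the gripper's body (76 mm by 85 mm) begins 54 mm behind the grasp point. The pads swing forward as they close: fully open they stand 13 mm farther back than shut.
Start: joints at [-1.417, 0.22, 1.526, -0, 1.395, -0.126], TCP at [0.173, -0.601, 0.209] pointing down, gripper open.
Joint ranges: [-2.98, 2.98], [-0.91, 2.08], [0.09, 2.57], [-1.24, 4.39], [0.2, 2.65], [-2.68, 2.68]. Speed limits (rad/s): [2.57, 2.57, 3.01, 3.14, 3.14, 3.14].

## Interface

Orientations are given as [roll, pitch, yaw] about the fixed x, y, z axes, in that order (R = Rz(yaw) Ry(pitch) Rx(roll)).
In Python, from plant import movep, move_l, set_joints, gripper_to, hold, inverse_kinematics, observe, get_image, get_calibration, Unreachable, job_done gives the robot as it stands. Calls block until the motion is done:
- movep(position, orientation): joint-space move of the TCP to a pose.
- move_l(position, feed=0.15, rotation=None, max_force=None): straight line of the TCP; rotation=None keeps the orientation; feed is the mean speed in m/s. With max_force (N) it stops when the force on the tool has changed by that much, and returns True; else False.
- set_joints(angles): joint-space move.
- gripper_to(opening, f_grip=None): finger opening in m; f_grip is the grip in N (None keeps the last); returns when the fingers have stopped.
- hold(seconds).
- inverse_kinematics(position, orientation): joint angles nearest the present ones, or None.
- observe(): the state.
- get_image(name): name is "scene" or "top" or "wrist"; returns (picture, depth): 480x640x3 uint8, red, green, blue; 480x640 float32, m along the optical axis (not along the pixel's ray), 0 where there is no reading.
- get_calibration(name): a dict with "intrinsics" (3x3 intrinsics, pixels), "world_from_camera" (4x4, takes a point from camera to world coordinates). Camera axes: x right, y down, z forward; pixel columns grow to the right and rows downward; lengths in m; the calibration is good to about 2 mm. A picture is of the moment at which its call begins: read the wrist's pose just before it. get_calibration takes no time and is no camera call; for the wrist camera it gives the pose at the moment of the call.
A pose or a line that the arm cannot do raises Unreachable and nothing moves.
- job_done(): hands the job in, once; it reports no verdict.
The state is a dict: "time_s": time; "q": joint angles; "joint_velocities": joint speeds; "joint_torque": joint torques, N m; "eef_pos": TCP position; "tcp_rot": TCP orientation; "ft_force": force on the tool from outside, world axes, zero at the start; "torque": the same for the moment, N m; "opening": finger opening in m.
Only numpy, scipy, OpenCV 4.12 (cv2) and the standard library are available. Lean on these libraries where they do the work, as an engineer would, in place of code of your own. Each camera call takes 0.05 s, during which the arm holds its last target. There are 200 camera calls.

## Working session

There is one attempt and no reset: what is moved stays moved. The work goes in short steps, each a Python script; the robot and the scene stay as the last script left them, time stands still between calls to the robot, and variables do not carry over. Pictures are saved under pics/ and viewed, about 8 in all and at most 12, crops included, and the job is handed in when it is done.

```bash
ls; mkdir -p pics
python3 - <<'E'
from plant import *
import cv2,numpy as np
ims=[]
for n in("scene","top"):
    p,d=get_image(n); np.savez(f"{n}.npz",p=p,d=d,**get_calibration(n)); ims.append(p)
    cv2.imwrite(f"pics/{n}1.png",p[:,:,::-1]); print(n,get_calibration(n))
print(observe())
E
```

```text
pics
scene {'intrinsics': array([[476.73062258,   0.        , 319.67441238],
       [  0.        , 476.73062258, 245.76275846],
       [  0.        ,   0.        ,   1.        ]]), 'world_from_camera': array([[ 0.3624056 ,  0.62258007, -0.69358217,  1.18473282],
       [ 0.93183951, -0.22737199,  0.28280223, -0.24412924],
       [ 0.01836587, -0.74879639, -0.6625456 ,  0.6932733 ],
       [ 0.        ,  0.        ,  0.        ,  1.        ]])}
top {'intrinsics': array([[482.71554357,   0.        , 326.05366039],
       [  0.        , 482.71554357, 246.94510277],
       [  0.        ,   0.        ,   1.        ]]), 'world_from_camera': array([[-0.0012198 , -0.98879083,  0.14930239,  0.50311613],
       [-0.99997306,  0.00228685,  0.00697541, -0.00222024],
       [-0.00723866, -0.14928986, -0.98876698,  0.90560349],
       [ 0.        ,  0.        ,  0.        ,  1.        ]])}
{'time_s': 0.1, 'q': array([-1.41706173e+00,  2.21224339e-01,  1.52754158e+00,  1.49757522e-05,
        1.39471602e+00, -1.26094005e-01]), 'joint_velocities': array([-0.00080029, -0.00238525, -0.00170049,  0.00024729,  0.00041066,
       -0.00020675]), 'joint_torque': array([ 1.16460010e-04, -4.98249936e+01, -3.90544581e+01, -2.65248491e-04,
        5.79328553e-03, -2.07649441e-05]), 'eef_pos': array([ 0.17252913, -0.60007341,  0.20833719]), 'tcp_rot': array([-1.70469167,  1.56890699,  1.71672696]), 'ft_force': array([-1.47760724,  0.74143792, -0.58192014]), 'torque': array([ 0.03325759, -0.05991005, -0.00924613]), 'opening': 0.08529911403584191}
```

View pics/scene1.png

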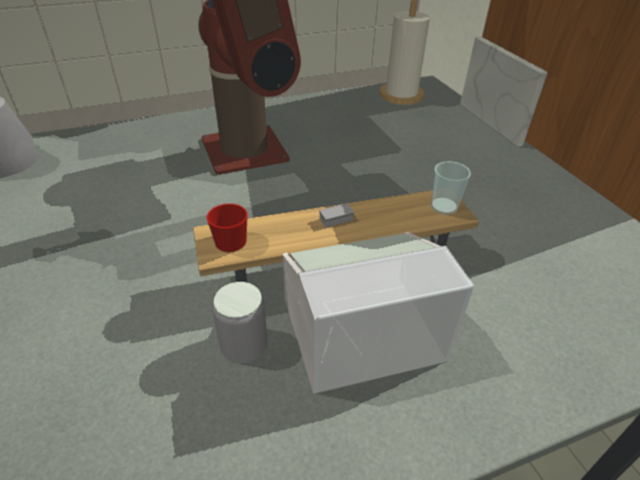

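View pics/top1.png

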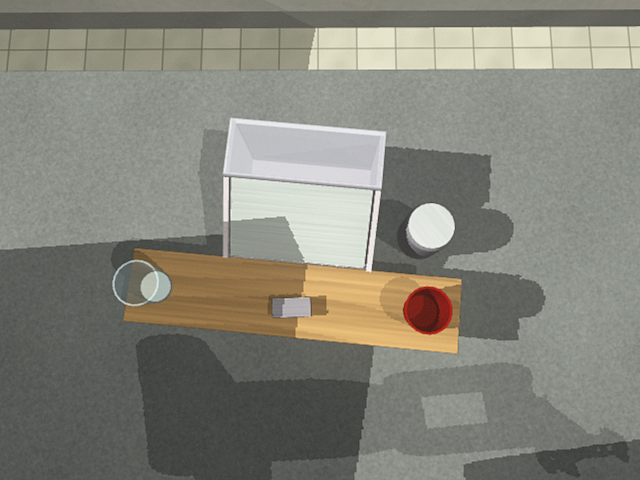

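The top view shows the tin at about (291,307), in front of the flap. The tumbler stands left at (140,283) and the cup right at (428,310). The scene view has the tin at (337,214).

My plan is to set the jaws along shelf x. The front finger pushes the flap, and the rear pad pushes the tin, which sits loosely between the fingers. Next I'll measure the shelf and tin.

```bash
cat > h.py <<'E'
import numpy as np,cv2
def load(n):
    z=np.load(n+".npz"); return z['p'],z['d'],z['intrinsics'],z['world_from_camera']
def ray(uv,K,T,zp):
    uv=np.atleast_2d(uv).astype(float)
    r=np.c_[(uv-[K[0,2],K[1,2]])/[K[0,0],K[1,1]],np.ones(len(uv))]@T[:3,:3].T
    return T[:3,3]+r*((zp-T[2,3])/r[:,2])[:,None]
def cloud(d,K,T):
    v,u=np.indices(d.shape); c=np.stack([(u-K[0,2])/K[0,0]*d,(v-K[1,2])/K[1,1]*d,d],-1)
    return c@T[:3,:3].T+T[:3,3]
E
python3 - <<'E'
from h import *
for n in("top","scene"):
    p,d,K,T=load(n); hsv=cv2.cvtColor(p,cv2.COLOR_RGB2HSV); W=cloud(d,K,T)
    oak=cv2.inRange(hsv,(8,70,50),(28,255,255)); 
    if n=="scene": oak[:, 485:]=0; oak[:185]=0
    oak=cv2.morphologyEx(oak,cv2.MORPH_OPEN,np.ones((3,3)))
    k,l,s,c=cv2.connectedComponentsWithStats(oak); 
    m=np.isin(l,[i for i in range(1,k) if s[i,4]>150]).astype(np.uint8)
    print(n,"shelf z",np.median(W[m>0][:,2]))
    pts=np.argwhere(m)[:,::-1]; P=ray(pts,K,T,.12)
    rc=cv2.minAreaRect((P[:,:2]*1000).astype(np.float32)); print("rect",rc,cv2.boxPoints(rc))
    if n=="top":
        ys=pts; 
        # rear edge line (top rows), columns in free span
        cols=range(180,460,4); e=[(u,pts[pts[:,0]==u][:,1].min()-.5) for u in cols if not 395<u]
        f=[(u,pts[pts[:,0]==u][:,1].max()+.5) for u in range(180,440,4)]
        for q in(e,f):
            L=ray(q,K,T,.12)[:,:2]; L=cv2.fitLine(L.astype(np.float32),cv2.DIST_HUBER,0,.001,.001).ravel(); print("line",L,np.degrees(np.arctan2(L[1],L[0])))
    box=(slice(285,330),slice(255,335)) if n=="top" else (slice(200,230),slice(312,362))
    t=np.zeros_like(m); t[box]=((hsv[...,1]<60))[box]
    k,l,s,c=cv2.connectedComponentsWithStats(t); i=1+s[1:,4].argmax(); t=(l==i)
    print("tin px",s[i],"z",np.percentile(W[t][:,2],[10,50,90]))
    Q=ray(np.argwhere(t)[:,::-1],K,T,.142); print("tin rect",cv2.minAreaRect((Q[:,:2]*1000).astype(np.float32)))
    Z=W[t]; Z=Z[Z[:,2]>.137]; print("tin top depth pts",len(Z),Z.mean(0) if len(Z) else 0, cv2.minAreaRect((Z[:,:2]*1000).astype(np.float32)))
E
```

```text
top shelf z 0.12132221913528729
rect ((535.819091796875, 57.562652587890625), (539.5631713867188, 120.8396224975586), 84.4460220336914) [[ 449.5725  -205.10478]
 [ 569.84485 -216.80006]
 [ 622.0657   320.2301 ]
 [ 501.79333  331.92535]]
line [0.09634484 0.99534804 0.59714574 0.06929704] 84.47127
line [ 0.09720932  0.99526393  0.46888995 -0.00945926] 84.4215
tin px [272 297  39  21 762] z [0.14113701 0.14339862 0.14514642]
tin rect ((523.1729736328125, 58.19966125488281), (30.61124610900879, 60.45808792114258), 2.5021703243255615)
tin top depth pts 729 [0.52337623 0.05718431 0.14857184] ((522.2794799804688, 42.102169036865234), (90.47002410888672, 33.7935905456543), 87.10053253173828)
scene shelf z 0.11909327015296178
rect ((544.4877319335938, 55.74696350097656), (536.9923706054688, 140.00827026367188), 84.4979019165039) [[ 449.0621  -204.80002]
 [ 588.4253  -218.2243 ]
 [ 639.9133   316.29395]
 [ 500.55017  329.71823]]
tin px [312 200  50  27 806] z [-0.00127938  0.13296571  0.14186164]
tin rect ((530.7018432617188, 57.499412536621094), (96.48690795898438, 80.60417175292969), 70.19522857666016)
tin top depth pts 350 [0.53769033 0.05115266 0.15193147] ((848.1455078125, -73.41665649414062), (63.07832336425781, 752.167724609375), 67.90020751953125)
```

```bash
cat >> h.py <<'E'
from scipy.spatial.transform import Rotation as Ro
E0=np.array([.5955,.0518,.12]); a=np.radians(-5.55)
X=np.array([np.cos(a),np.sin(a),0]); Y=np.array([-X[1],X[0],0]); Z=np.array([0,0,1.])
def P(x,y,z): return E0+x*X+y*Y+z*Z      # shelf frame -> world (m)
def S(p): q=np.asarray(p)-E0; return np.array([q@X,q@Y,q[2]])
def rot(s): 
    R=np.c_[-Z,s*X,np.cross(-Z,s*X)]; return list(Ro.from_matrix(R).as_euler('xyz'))
E
python3 - <<'E' 2>&1 | grep -v Warn
from h import *; from plant import *
q=observe()['q']; print("t",observe()['time_s'])
for s in(1,-1):
    for x in(-.061,.053): print(s,x,inverse_kinematics(P(x,0,-.007),rot(s)))
s=min((1,-1),key=lambda s:abs(inverse_kinematics(P(-.061,0,.15),rot(s))[5]-q[5]))
p=observe()['eef_pos'].copy(); p[2]=.33; move_l(p,feed=.25)
movep(P(-.061,0,.2),rot(s)); gripper_to(.072)
move_l(P(-.061,0,.035),feed=.2)
o=observe(); print(s,o['time_s'],S(o['eef_pos']),o['opening'],o['ft_force'],o['q'])
for n in("scene","wrist"):
    im,d=get_image(n); np.savez(n+"2.npz",p=im,d=d,**get_calibration(n))
    cv2.imwrite(f"pics/{n}2.png",(im if n=="wrist" else cv2.resize(im[150:350,180:480],None,fx=2.5,fy=2.5))[:,:,::-1])
E
```

```text
t 0.1
1 -0.061 [-3.91746463e-02  1.04281962e-01  1.84620539e+00 -4.44089210e-16
  1.19110530e+00  5.76911272e-02]
1 0.053 [-4.93569058e-02  3.58240402e-01  1.54399041e+00 -4.44089210e-16
  1.23936184e+00  4.75088677e-02]
-1 -0.061 None
-1 0.053 None
Traceback (most recent call last):
TypeError: 'NoneType' object is not subscriptable
```

```bash
python3 - <<'E' 2>&1 | grep -v Warn
from h import *; from plant import *
s=1
p=observe()['eef_pos'].copy(); p[2]=.33; move_l(p,feed=.25)
movep(P(-.061,0,.2),rot(s)); gripper_to(.072)
move_l(P(-.061,0,.035),feed=.2)
o=observe(); print(s,o['time_s'],S(o['eef_pos']),o['opening'],o['ft_force'],o['q'])
for n in("scene","wrist"):
    im,d=get_image(n); np.savez(n+"2.npz",p=im,d=d,**get_calibration(n))
    cv2.imwrite(f"pics/{n}2.png",(im if n=="wrist" else cv2.resize(im[150:350,180:480],None,fx=2.5,fy=2.5))[:,:,::-1])
E
```

```text
1 4.65 [-6.00666189e-02  7.42378765e-05  3.63170619e-02] 0.07230638815503475 [ 0.76419919 -0.01609768  0.3193364 ] [-3.91333265e-02  5.76546225e-02  1.80917410e+00 -5.08449956e-06
  1.27266052e+00  5.76710232e-02]
```

View pics/scene2.png

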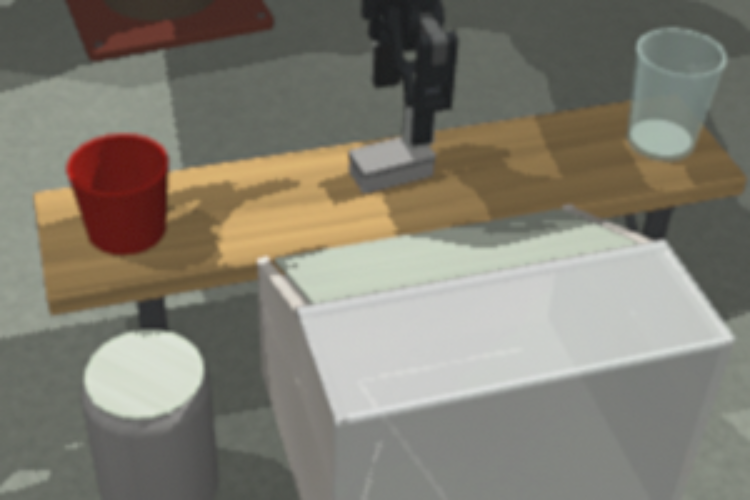

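View pics/wrist2.png

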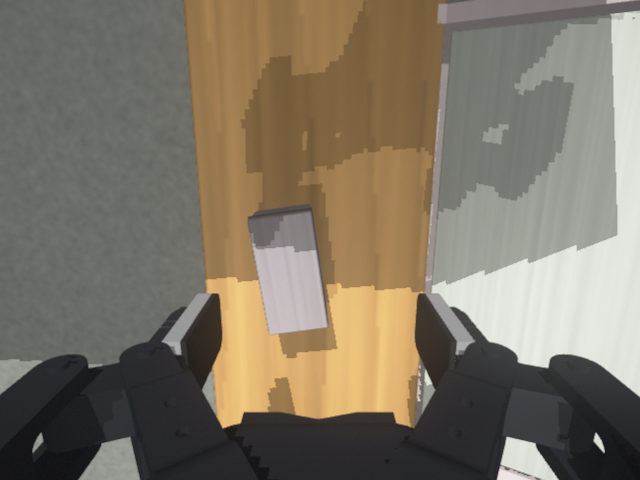

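The wrist view shows the tin at about (288,270), lying between the two fingers in x with free shelf on both sides. I'll refine the tin and rear-edge positions from this view.

Run:
```python
from h import *
p,d,K,T=load("wrist2"); hsv=cv2.cvtColor(p,cv2.COLOR_RGB2HSV)
t=np.zeros(d.shape,np.uint8); b=(slice(195,345),slice(235,340)); t[b]=(hsv[...,1]<50)[b]
k,l,s,c=cv2.connectedComponentsWithStats(t); i=1+s[1:,4].argmax(); print(s[i])
q=np.argwhere(l==i)[:,::-1]; w=ray(q,K,T,.142); f=np.array([S(x)[:2]*1000 for x in w],np.float32)
r=cv2.minAreaRect(f); print(r,cv2.boxPoints(r))
oak=cv2.inRange(hsv,(8,70,50),(28,255,255))
for v in(30,100,150,200,250):
    u=np.flatnonzero(oak[v]); print(v,[S(x)*1000 for x in ray([(u.min()-.5,v),(u.max()+.5,v)],K,T,.12)])
```

```text
[ 248  205   80  130 7757]
((-73.3978042602539, 1.8571720123291016), (30.249126434326172, 62.55934524536133), 8.227712631225586) [[-92.84305   30.650448]
 [-83.890335 -31.264982]
 [-53.95256  -26.936104]
 [-62.905273  34.979324]]
30 [array([-120.07023519,  111.35494175,    0.        ]), array([ -1.89964126, 111.41246007,   0.        ])]
100 [array([-120.33898571,   81.03732037,    0.        ]), array([-1.77901427, 81.04652815,  0.        ])]
150 [array([-1.20334656e+02,  5.77053236e+01,  2.77555756e-14]), array([-1.89801344, 57.67723556,  0.        ])]
200 [array([-120.33003715,   32.8177596 ,    0.        ]), array([-2.02494597, 32.74997471,  0.        ])]
250 [array([-120.32509998,    6.21369672,    0.        ]), array([-2.16063255,  6.10357484,  0.        ])]
```

Run:
```python
from h import *; from plant import *
def rep(t):
    o=observe(); print(t,o['time_s'],S(o['eef_pos']).round(4),round(o['opening'],4),o['ft_force'].round(2))
move_l(P(-.064,.0005,.035)); print(move_l(P(-.064,.0005,-.003),feed=.06,max_force=8)); rep("down")
gripper_to(.085); rep("open")
print(move_l(P(-.064,.0005,-.0075),feed=.05,max_force=6)); rep("low")
print(move_l(P(-.012,.0005,-.0075),feed=.08,max_force=25)); hold(.2); rep("push1")
for n in("scene","wrist"):
    im,d=get_image(n); np.savez(n+"3.npz",p=im,d=d,**get_calibration(n))
    cv2.imwrite(f"pics/{n}3.png",(im if n=="wrist" else cv2.resize(im[150:350,180:480],None,fx=2.5,fy=2.5))[:,:,::-1])
```

```text
False
down 5.7833 [-0.0638  0.0005 -0.0029] 0.0721 [-0.07 -0.46 -0.08]
open 6.075 [-0.0637  0.0005 -0.0026] 0.0849 [ 0.73 -0.32  0.26]
False
low 6.325 [-0.0644  0.0005 -0.008 ] 0.0848 [ 0.34  0.6  -0.29]
False
push1 7.325 [-0.0124  0.0005 -0.0075] 0.0848 [ 0.16 -0.6   1.21]
```

View pics/scene3.png

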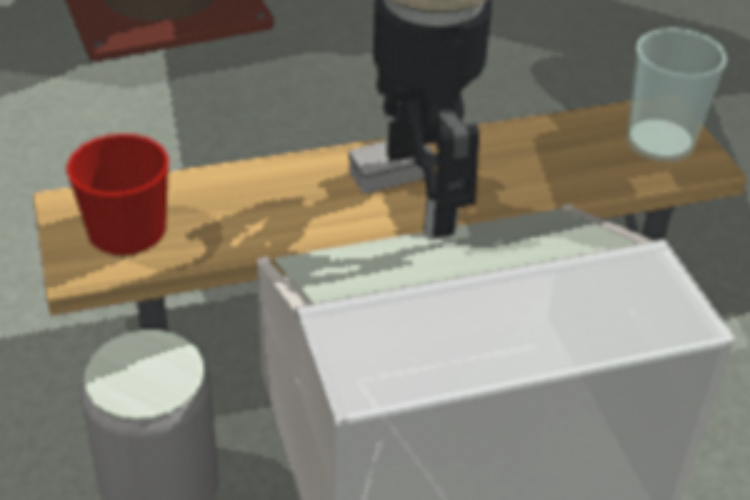

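View pics/wrist3.png

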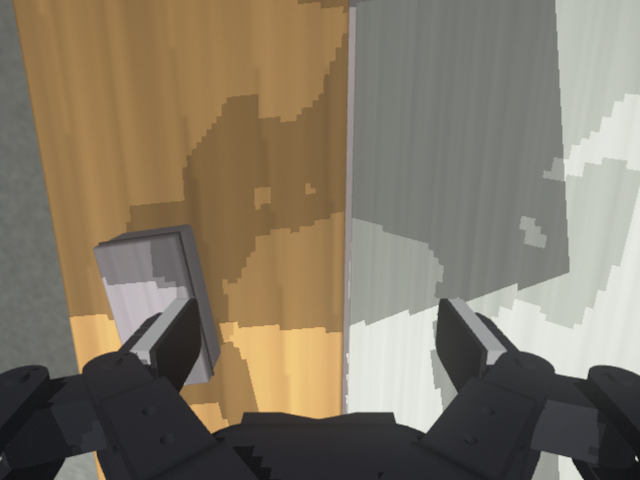

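In the wrist view the rear finger, at about (165,330), stands over the tin at (150,290). The tin has not moved and the flap is still shut, so the open tips are higher than I assumed. I'll measure the tip height from the depth image.

Run:
```python
from h import *
for n in("wrist2","wrist3"):
    p,d,K,T=load(n); W=cloud(d,K,T); F=(W-E0)@np.c_[X,Y,Z]*1000
    g=p.max(-1)<75   # dark finger pixels
    for nm,c in(("rear",slice(120,222)),("front",slice(412,520))):
        b=F[290:385,c].reshape(-1,3); dd=d[290:385,c].ravel(); m=(dd>0)&(dd<.6)
        h,e=np.histogram(b[m][:,2],bins=range(-60,120,4)); print(n,nm,[(int(e[i]),int(h[i])) for i in range(len(h)) if h[i]>15])
    for uv in [(165,330),(190,330),(180,310),(450,330),(480,330),(470,310),(205,310),(430,310),(490,350),(150,350)]: print(uv,p[uv[1],uv[0]],F[uv[1],uv[0]].round(0),round(float(d[uv[1],uv[0]]),3))
    print("cam",S(T[:3,3])*1000)
```

```text
wrist2 rear [(-4, 266), (0, 53), (64, 46), (68, 201), (72, 311), (76, 349), (80, 392), (84, 420), (88, 489), (92, 494), (96, 408), (100, 547), (104, 235), (108, 355), (112, 622)]
wrist2 front [(-60, 22), (-4, 446), (0, 159), (4, 183), (8, 323), (12, 618), (16, 933), (20, 932), (24, 56), (64, 54), (68, 201), (72, 294), (76, 354), (80, 383), (84, 426), (88, 467), (92, 496), (96, 420), (100, 501), (104, 294), (108, 353), (112, 656)]
(165, 330) [49 48 51] [-107.    7.   90.] 0.123
(190, 330) [54 49 47] [-97.  11.  97.] 0.115
(180, 310) [54 51 52] [-107.    8.   75.] 0.136
(450, 330) [140 139 139] [-22.  12.  99.] 0.113
(480, 330) [207 212 200] [ 24. -32.  16.] 0.204
(470, 310) [225 228 220] [ 19. -23.  12.] 0.205
(205, 310) [57 50 44] [-96.  11.  84.] 0.127
(430, 310) [63 55 48] [-24.  11.  84.] 0.128
(490, 350) [62 63 63] [-17.  14. 112.] 0.1
(150, 350) [45 44 48] [-101.   15.  113.] 0.098
cam [-59.95929504  66.76134696 200.57414952]
wrist3 rear [(-4, 668), (0, 228), (4, 247), (8, 280), (12, 268), (16, 266), (20, 2304), (24, 51), (28, 234), (32, 361), (36, 418), (40, 464), (44, 513), (48, 540), (52, 549), (56, 442), (60, 505), (64, 364), (68, 181), (72, 268), (76, 316), (80, 29), (84, 161)]
wrist3 front [(12, 275), (16, 1990), (20, 636), (24, 584), (28, 1292), (32, 618), (36, 434), (40, 468), (44, 514), (48, 536), (52, 555), (56, 442), (60, 490), (64, 367), (68, 202), (72, 299), (76, 331), (80, 29), (84, 159)]
(165, 330) [74 71 73] [-56.  12.  53.] 0.114
(190, 330) [42 38 36] [-54.   4.  37.] 0.131
(180, 310) [100  99 100] [-56.  12.  40.] 0.127
(450, 330) [54 55 54] [31.  5. 40.] 0.128
(480, 330) [155 156 157] [35. 12. 53.] 0.114
(470, 310) [155 156 157] [36. 12. 40.] 0.126
(205, 310) [89 85 83] [-58.  -2.  10.] 0.16
(430, 310) [227 231 224] [30.  2. 18.] 0.151
(490, 350) [161 162 162] [33. 12. 64.] 0.103
(150, 350) [56 54 54] [-56.  12.  64.] 0.103
cam [-11.94215915  67.24736426 156.33440472]
```

The open tips sit about 34 mm above the TCP, so I need to go roughly 21 mm lower. First I'll check how far the splayed knuckles reach towards the hinge rod and roof.

Run:
```python
from h import *
p,d,K,T=load("wrist3"); W=cloud(d,K,T); F=(W-E0)@np.c_[X,Y,Z]*1000-[-12.4,0.5,-7.5]
m=(d>0)&(d<.12)&(F[...,0]>0)&(F[...,2]>28)
q=F[m]
for z in range(28,130,6):
    s=q[(q[:,2]>=z)&(q[:,2]<z+6)]
    if len(s): print(z,len(s),"x",s[:,0].min().round(1),s[:,0].max().round(1),"y",s[:,1].min().round(1),s[:,1].max().round(1))
```

```text
28 1191 x 45.7 61.8 y 87.7 104.9
34 4801 x 54.1 73.5 y 65.3 103.5
40 9100 x 64.1 84.3 y 43.1 101.8
46 10298 x 73.9 94.7 y 20.6 100.1
52 2024 x 42.2 97.4 y 0.6 65.4
58 829 x 42.4 57.1 y -8.9 12.7
64 639 x 42.4 56.7 y -2.9 12.5
70 651 x 42.4 62.2 y 2.9 13.4
76 1296 x 40.6 73.7 y 6.3 15.1
82 4688 x 37.4 75.2 y -12.1 15.3
88 5424 x 2.1 74.3 y -11.7 18.3
94 3545 x 0.0 69.9 y -6.5 19.0
100 5217 x 0.0 61.9 y -0.0 19.3
106 4568 x 0.1 36.0 y 10.2 19.7
112 2636 x 0.8 31.0 y 12.4 21.5
118 902 x 8.8 25.2 y 18.9 21.8
```

Run:
```python
from h import *; from plant import *
def rep(t):
    o=observe(); print(t,o['time_s'],S(o['eef_pos']).round(4),round(o['opening'],4),o['ft_force'].round(2))
move_l(P(-.066,.0005,-.0075),feed=.12); gripper_to(.066); rep("back")
print(move_l(P(-.066,.0005,-.045),feed=.025,max_force=4)); rep("touch")
z=S(observe()['eef_pos'])[2]+.005
move_l(P(-.066,.0005,z),feed=.05); rep("up")
print(move_l(P(-.040,.0005,z),feed=.08,max_force=25)); hold(.1); rep("push1")
for n in("scene","wrist"):
    im,d=get_image(n); np.savez(n+"4.npz",p=im,d=d,**get_calibration(n))
a,b=[np.load(n+"4.npz")['p'] for n in("scene","wrist")]
cv2.imwrite("pics/both4.png",np.hstack([cv2.resize(a[150:350,260:460],(400,400)),cv2.resize(b,(400,300),interpolation=cv2.INTER_AREA)[[*range(300)]+[299]*100]])[:,:,::-1])
```

```text
back 8.3583 [-0.0657  0.0005 -0.0076] 0.0661 [ 0.19  0.24 -0.7 ]
True
touch 9.25 [-0.0661  0.0005 -0.0284] 0.0658 [-1.57  0.7   6.01]
up 9.5167 [-0.0657  0.0005 -0.0232] 0.0659 [-0.66  0.    0.34]
False
push1 10.0917 [-0.0406  0.0005 -0.0238] 0.0658 [0.03 0.21 0.08]
```

View pics/both4.png

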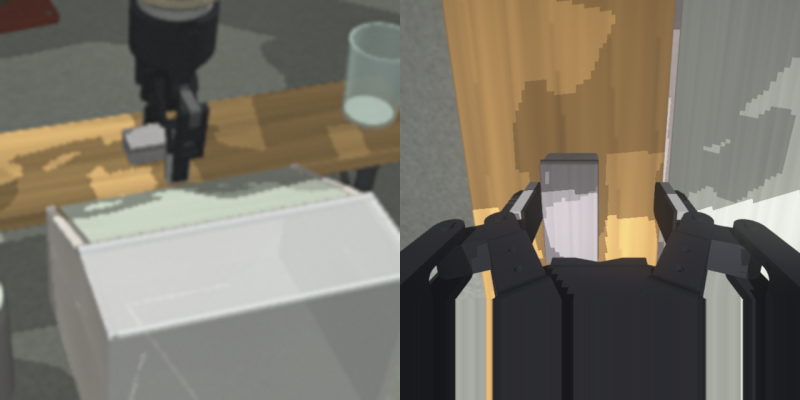

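The tin now lies flush against the rear pad, at about (570,205) in the wrist view, and the front finger is at the flap. Next I push through.

Run:
```python
from h import *; from plant import *
def rep(t):
    o=observe(); print(t,o['time_s'],S(o['eef_pos']).round(4),round(o['opening'],4),o['ft_force'].round(2))
z=-.0235
for x in(-.01,.01,.036):
    print(move_l(P(x,.0005,z),feed=.10,max_force=20)); rep(x)
hold(.4); rep("end")
for n in("scene","wrist"):
    im,d=get_image(n); np.savez(n+"5.npz",p=im,d=d,**get_calibration(n))
a,b=[np.load(n+"5.npz")['p'] for n in("scene","wrist")]
cv2.imwrite("pics/both5.png",np.hstack([cv2.resize(a[180:400,260:480],(400,400)),cv2.resize(b,(400,300),interpolation=cv2.INTER_AREA)[[*range(300)]+[299]*100]])[:,:,::-1])
```

```text
False
-0.01 10.6417 [-0.0097  0.0005 -0.0233] 0.0661 [ 0.15 -0.62  2.66]
False
0.01 10.9917 [ 0.01    0.0005 -0.0233] 0.0662 [-0.24  0.13  3.46]
False
0.036 11.4 [ 0.0358  0.0004 -0.0234] 0.0662 [-2.04 -0.17  2.49]
end 11.8 [ 0.0358  0.0005 -0.0234] 0.0658 [-3.   -1.41  2.41]
```

View pics/both5.png

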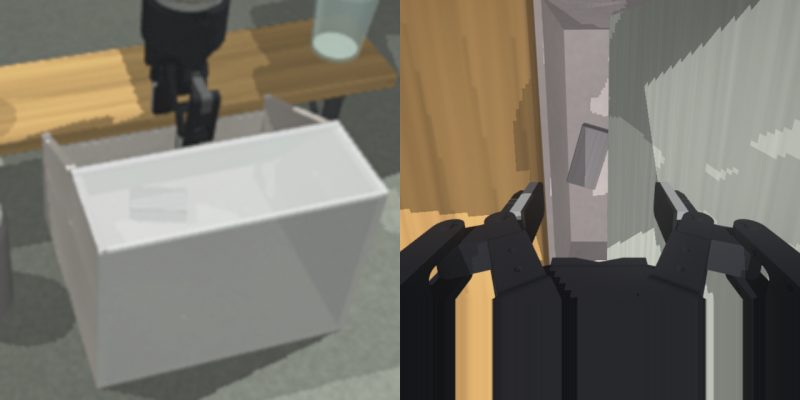

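The tin lies on the bin floor, seen through the opening at (588,155), while the finger still holds the flap open. Now I retreat so the flap closes behind the finger.

Run:
```python
from h import *; from plant import *
move_l(P(-.07,.0005,-.0235),feed=.08,max_force=20); move_l(P(-.07,.0005,.15),feed=.15); hold(.5)
o=observe(); print(o['time_s'],S(o['eef_pos']),o['ft_force'])
for n in("scene","top"):
    im,d=get_image(n); np.savez(n+"6.npz",p=im,d=d,**get_calibration(n))
a,b=[np.load(n+"6.npz")['p'] for n in("scene","top")]
cv2.imwrite("pics/both6.png",np.hstack([a[140:400,180:500],b[90:350,100:480]])[:,:,::-1])
p0,d0,K,T=load("top")
for n,pp in(("before",p0),("after",b)):
    h=cv2.cvtColor(pp,cv2.COLOR_RGB2HSV); m=cv2.inRange(h,(0,150,60),(6,255,255)); m[:,:380]=0; print("cup px",n,np.argwhere(m[240:350]).mean(0))
```

```text
15.1833 [-0.06999279  0.00048172  0.149953  ] [-0.45908936 -0.06102272 -0.12398285]
cup px before [ 70.0487395  427.77983193]
cup px after [ 70.09234234 427.71227477]
```

View pics/both6.png

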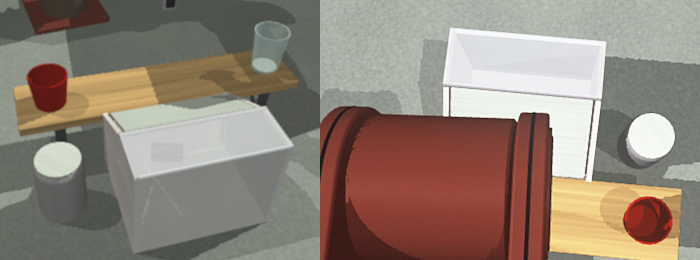

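The flap is shut and the tin shows through the clear roof at (167,152). The cup, tumbler and canister still stand where they were, and the robot touches nothing.

```bash
python3 -c "
from plant import *
job_done()"
```

```text
the job is handed in; nothing more can be done
```

The tin is in the bin and the flap is shut again. The job was handed in at about 15 s on the robot's clock.

**What I did:** With the gripper's jaws set along the shelf-to-bin direction, the front fingertip pushed the flap in and held it. The rear pad slid the tin flat along the shelf and over the edge. The wrist picture taken while the finger still held the flap shows the tin on the bin floor. I then backed out slowly so the flap closed behind the finger, and lifted clear.

**What went wrong on the way:** My first pass was too high because the open fingertips sit about 34 mm above the TCP, not the 13 mm I assumed. The fingers passed over the tin and flap without moving either, with no contact force measured. I then found the right height with a light touch of about 6 N on the shelf.

**Last checks:**
- **Flap and tin:** the scene picture shows the flap shut, with the tin visible through the clear roof.
- **Cup:** it moved less than 0.1 pixel between the first and last top views.
- **Tumbler and canister:** they look unmoved in the scene picture. I compared these by eye only, because the arm hid the tumbler from the top camera.
- **Forces:** the wrist readings I printed stayed under about 7 N, and no check disagreed at the end.

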